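# Dry-fit a bird feeder

### The arm

A 6-joint arm with a two-finger parallel gripper is mounted at the origin on the work surface. World frame = base frame: x ahead of the robot, y to its left, z up, the work surface at z = 0. Lengths are in m, angles in rad, forces in N, time in s.
With the tool pointing down it reaches from about 0.275 to 0.85 m from the base axis. Payload 19 kg.
Tool frame: the origin (TCP) lies at the very end of the fingers, on their centre line; the grasp point (between the pads) lies 19 mm behind it (r.tcp_to_grasp is the distance from the TCP to the grasp point, in m); z points along the fingers, y is the line along which they close (so a half turn about z gives the same grasp; the last joint's range is limited). The gripper opens to 85 mm and grips with 20 to 120 N. Pads are 22 mm wide; open, the fingers measure 114 mm over their backs; the gripper's body (76 mm by 85 mm) begins 54 mm behind the grasp point. The pads swing forward as they close: fully open they stand 13 mm farther back than shut.
Start: joints at [-1.396, 0.15, 1.437, -0, 1.554, -0.134], TCP at [0.175, -0.548, 0.231] pointing down, gripper open.
Joint ranges: [-2.8, 2.8], [-0.68, 2.1], [0.12, 2.68], [-1.39, 4.53], [0.16, 2.79], [-2.81, 2.81]. Speed limits (rad/s): [1.89, 1.89, 2.22, 3.01, 3.01, 3.01].

### API

Orientations are given as a 3x3 rotation matrix whose columns are the frame's x, y, z axes.
In Python, from station import r gives the robot as it stands.
- The arm moves only by the tool play_rows, never from a script. Its argument "targets" is a list that holds one entry, the list of rows, each a list of 6 numbers: the shift along the tool's x, y, z in mm, then the turn, a rotation vector about the tool's x, y, z in rad. A call has 1 to 12 rows; each row shifts and turns the commanded pose from where the row before left it, along the tool's axes as they then stand; what a row does not reach is not made up. A row lasts 1/12 s, in which the tool goes at most 41.7 mm and 7.16 degrees, less where a joint would pass 70% of its speed; a pose out of reach is approached as far as the arm can. A call with a gripper value outside its range is refused whole. "fingers" is the opening, from 0 (shut) to 1 (fully open), set as the call begins (left out, the last holds). The fingers move at their own pace and stop on an object; "newtons" is the grip in N (left out, the last holds). Time passes only in rows, so rows that do not move let the fingers close. It gives the time, the measured TCP pose, the force, the opening and the grip force at its end, in the units of the state.
- r.get_obs(): the state, without advancing time (a new reading comes with each control period).
- r.get_image(name): name is "scene" or "top"; returns the picture (480x640x3 uint8, red, green, blue); there is no depth.
- r.camera_info(name): a dict with "intrinsics" (3x3 intrinsics, pixels), "eye" and "orientation" of the camera in the world. Camera axes: x right, y down, z forward; pixel columns grow to the right and rows downward; lengths in m; the calibration is good to about 2 mm. A picture is of the moment at which its call begins. camera_info takes no time and is no camera call.
- r.finish_job(): hands the job in; it is judged then, once.
Trained networks look in the newest picture that a camera, given by its name, has taken for a name from the list of things; names that differ only in an ending like _2 or _b are one class to them, and where a whole thing is asked for, a point or a joint stands for the part that bears it (a point fixed in the world has none). Each returns a list of dicts, best first, with "p" (0 to 1); they miss things now and then, are a little off and sometimes report something else, mostly with a low value. They report only what shows in the picture. A call takes as long as a camera call. They do not tell look-alikes from the thing itself.
- r.silhouettes(target, camera): "mask" (480x640 bool, what is visible of it) and "uv" ([column, row] in pixels, amid what is visible of it).
The state is a dict: "t": time; "joint_pos": joint angles; "joint_velocities": joint speeds; "joint_efforts": joint torques, N m; "ee_pos": TCP position; "ee_rot": TCP orientation; "contact_force": force on the tool from outside, world axes, zero at the start; "moment": the same for the moment, N m; "width": opening from 0.0 (shut) to 1.0 (fully open); "grip_force": force on a finger pad.
Only numpy, scipy, OpenCV 4.12 (cv2) and the standard library are available. Lean on these libraries where they do the work, as an engineer would, in place of code of your own. Each camera call takes 0.05 s, during which the arm holds its last target. There are 200 camera calls.

### The job

Dry-fit the bird feeder on its floor board: stand the open end frame in the channel beside the round perch bar, the solid end wall in the channel beside the flat steel plate, both centred across the board, and the seed dish upright on the board midway between them. Last of all lay the roof on top of the two ends, squarely centred over the board with its ridge running from end to end. Leave the pencil jar, the glue bottle and the dark offcut where they are.

Things in the scene. Friction and masses are not known exactly. Their poses are not given: they have to be found in the camera images.
- floorboard: Feeder floor: plywood board 220 (x) x 124 (y) x 15 mm, fixed to the bench. Origin: centre of its underside, z up. Four strips 6 mm wide and high cross its top at x = -91, -45, 45, 91 mm; each outer pair bounds a 40 mm wide channel, centred at x = +68 or -68 mm, where the foot of an end stands on the board's top. Which end has the perch and which the plate varies.
- perch: Round dark wood perch bar, 12 mm diameter, 110 mm long, fixed on top of the floor board across one end of it, 102 mm from the board's centre (34 mm outward of that end's channel centre), 15 to 27 mm above the bench. Origin: middle of its underside; its y runs along the bar.
- plate: Flat steel plate 14 x 50 x 4 mm with two dark screw heads, fixed on top of the floor board at the other end from the perch, 102 mm from the board's centre. Origin: middle of its underside; its y runs along its length.
- solid_end: Solid end wall, loose, light wood, 120 g, upright: foot 30 (x) x 100 (y) x 12 mm carrying a plain panel 16 (x) x 90 (y) mm whose top is 80 mm above the foot's underside. From above a plain straight bar. Origin: centre of the underside, z up. Same either way round; pinch the panel across its thickness (x), near the top.
- open_end: Open end frame, loose, light wood, 100 g, upright: foot 30 (x) x 100 (y) x 12 mm with two round posts, 22 mm diameter, 80 mm high in all, at y = -38 and 38 mm, joined by a rail 14 mm thick (x) from 60 to 80 mm up; open below it. From above a bar with a round at each end. Origin: centre of the underside, z up. Same either way round; pinch the rail's middle across x.
- dish: Round seed dish, loose, light wood, 80 g: disc 64 mm diameter, 9 mm thick (thin rim to 13 mm), with a round upright peg in the middle, 22 mm diameter, whose top is 50 mm above the underside. Origin: centre of the underside; z up along the peg.
- roof: Gabled roof, loose, light wood, 300 g, 200 (x) x 124 (y) mm, flat underside. Slopes rise from 14 mm at the eaves to 34 mm beside the ridge beam, which is 22 mm wide (y), runs along x in the middle, top 66 mm up. Origin: centre of the underside, z up. Same either way round; pinch the beam's middle across y, fingertips 38 mm or more up. Resting on both ends its underside is 95 mm above the bench.
- pencil_jar: Bystander, loose: glass jar 68 mm diameter, 90 mm high, with five pencils that stand out to 170 mm. Origin: centre of the underside.
- glue_bottle: Bystander, loose: white plastic glue bottle 56 mm diameter, 150 mm high with a grey cap. Origin: centre of the underside.
- offcut: Bystander, loose: dark wood block 60 (x) x 36 (y) x 35 mm. Origin: centre of the underside.
Mind the look-alikes: they are no part of the job. Leave any purple or white look-alike of the solid_end alone.

How it is judged:
By the outcome, as a careful person would: the job done as asked, in the order asked, and still so for the second after the job is handed in, with the robot touching nothing.
It also fails if it takes over 120 s, if anything falls off the work surface, if the arm or the gripper's body presses on something with over 40 N, if the wrist force passes 120 N, or if a joint passes its speed limit or range.

## Working session

There is one attempt and no reset: what is moved stays moved. The work goes in short steps, Python scripts to look and compute and a tool call to move; the robot and the scene stay as the last step left them, time stands still between calls to the robot, and variables do not carry over. Pictures are saved under pics/ and viewed, at most 14 in all, crops included, and the job is handed in when it is done.

Besides the shell and the picture viewer there is one more tool, called after "Emit:" as a command line: name --argument value ..., lists and objects as JSON in quotes. play_rows: Moves the arm, as the interface text tells. Its arguments: {"type":"object","properties":{"targets":{"type":"array","items":{"type":"array","items":{"type":"array","items":{"type":"number"}}}},"fingers":{"type":"number"},"newtons":{"type":"number"}},"required":["targets"]}

```bash
ls; mkdir -p pics; python3 - <<'E'
from station import r
import cv2
for n in("scene","top"):
    cv2.imwrite(f"pics/{n}0.png",r.get_image(n)[:,:,::-1]); c=r.camera_info(n); print(n,c)
    for t in "floorboard perch plate solid_end open_end dish roof pencil_jar glue_bottle offcut".split():
        print(t,[(round(d['p'],2),[int(x) for x in d['uv']],int(d['mask'].sum())) for d in r.silhouettes(t,n)][:4])
o=r.get_obs();print(o)
E
```

```text
pics
scene {'intrinsics': array([[524.75331091,   0.        , 322.657582  ],
       [  0.        , 524.75331091, 238.40913215],
       [  0.        ,   0.        ,   1.        ]]), 'eye': array([1.00008561, 0.76135457, 0.76175016]), 'orientation': array([[-0.81478642,  0.34911864, -0.46285988],
       [ 0.57946537,  0.51589727, -0.6309278 ],
       [ 0.0185195 , -0.78228267, -0.62264826]])}
floorboard [(0.95, [333, 294], 4838)]
perch [(0.65, [331, 394], 2922), (0.54, [373, 272], 275)]
plate [(0.57, [292, 309], 163)]
solid_end [(0.98, [481, 394], 2519), (0.84, [445, 293], 1766), (0.75, [420, 338], 1696), (0.7, [515, 306], 1419)]
open_end [(0.73, [236, 167], 705)]
dish [(0.97, [228, 291], 740)]
roof [(0.75, [257, 219], 3344), (0.7, [159, 179], 1126)]
pencil_jar [(0.58, [333, 393], 3018)]
glue_bottle [(0.57, [159, 179], 1088)]
offcut [(0.76, [282, 254], 653)]
top {'intrinsics': array([[563.82843409,   0.        , 315.86445581],
       [  0.        , 563.82843409, 235.62805563],
       [  0.        ,   0.        ,   1.        ]]), 'eye': array([0.29062771, 0.05000208, 1.30319548]), 'orie
[... 758 characters left out ...]
.55381298e+00, -1.33994827e-01]), 'joint_velocities': array([-0.00143623,  0.00040163,  0.00052436,  0.00046866, -0.00090123,
       -0.00034001]), 'joint_efforts': array([ 1.22147216e-03, -7.12818360e+01, -5.71034896e+01, -1.97308364e-04,
        1.51162822e-03, -8.46889952e-05]), 'ee_pos': array([ 0.17472777, -0.54778808,  0.23125053]), 'ee_rot': array([[ 9.52703339e-01,  3.03901871e-01, -1.35472628e-05],
       [ 3.03901869e-01, -9.52703329e-01,  1.45149703e-04],
       [ 3.12047440e-05, -1.42401646e-04, -9.99999989e-01]]), 'contact_force': array([0.8265744 , 0.49264268, 0.17744508]), 'moment': array([-0.01166792, -0.01247421,  0.01280556]), 'grip_force': 0.0, 'width': 1.0033883902634837}
```

View pics/top0.png

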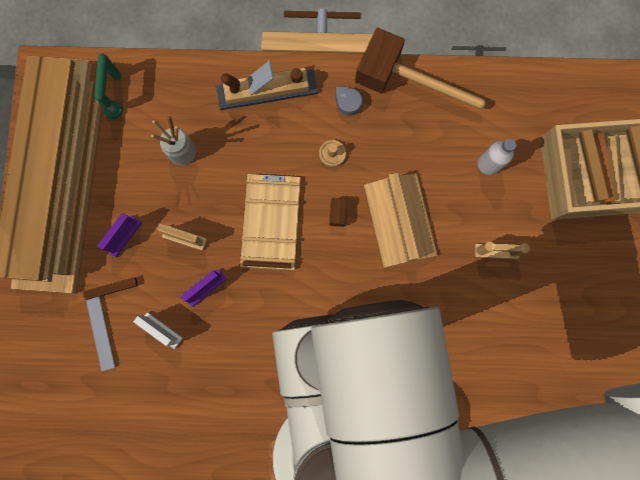

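View pics/scene0.png

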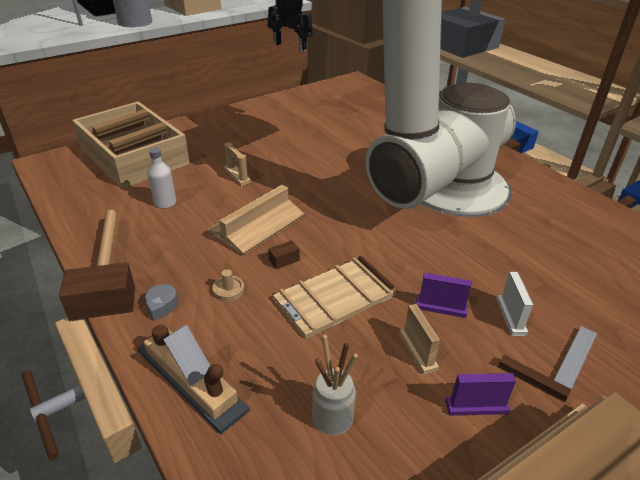

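The top view shows the board at (270,222), with its perch at the near end (268,264) and its plate at the far end (272,178). The real solid end is at (182,236), the open end at (500,250), the dish at (332,152) and the roof at (402,220). The purple and white pieces are look-alikes, and the scene view agrees. Next I'll fit model silhouettes to the masks.

```bash
cat > h.py <<'E'
import numpy as np, cv2
from station import r
from scipy.optimize import minimize
def box(sx,sy,z0,z1,cx=0,cy=0): return np.array([[cx+a*sx/2,cy+b*sy/2,z] for a in(-1,1) for b in(-1,1) for z in(z0,z1)],float)
def cyl(d,z0,z1,cx=0,cy=0):
    t=np.arange(24)*np.pi/12; return np.array([[cx+d/2*np.cos(u),cy+d/2*np.sin(u),z] for u in t for z in(z0,z1)])
slope=lambda s:np.array([[x,y,z] for x in(-100,100) for y,z in((s*62,0),(s*62,14),(s*11,34),(s*11,0))],float)
M=dict(floorboard=[box(220,124,0,15)]+[box(6,124,15,21,x) for x in(-91,-45,45,91)],
 solid_end=[box(30,100,0,12),box(16,90,12,80)],
 open_end=[box(30,100,0,12),cyl(22,12,80,0,-38),cyl(22,12,80,0,38),box(14,76,60,80)],
 dish=[cyl(64,0,13),cyl(22,9,50)], roof=[slope(1),slope(-1),box(200,22,0,66)], offcut=[box(60,36,0,35)],
 glue_bottle=[cyl(56,0,100),cyl(25,100,150)],pencil_jar=[cyl(68,0,90)])
C={n:r.camera_info(n) for n in("scene","top")}
def proj(P,cam):
    c=C[cam]; q=(P-c["eye"])@c["orientation"]@c["intrinsics"].T; return q[:,:2]/q[:,2:]
def ray(uv,cam,z):
    c=C[cam]; d=c["orientation"]@np.linalg.solve(c["intrinsics"],[*uv,1]); return c["eye"]+d*(z-c["eye"][2])/d[2]
def place(P,p,z): 
    c,s=np.cos(p[2]),np.sin(p[2]); return P/1000@np.array([[c,s,0],[-s,c,0],[0,0,1]])+[p[0],p[1],z]
S=4
def render(t,p,z,cam):
    m=np.zeros((480*S,640*S),np.uint8)
    for P in M[t]: cv2.fillConvexPoly(m,cv2.convexHull(np.round((proj(place(P,p,z),cam)+.5)*S-.5).astype(np.int32)),255)
    return cv2.resize(m,(640,480),interpolation=cv2.INTER_AREA)/255.
def masks(t,near=None,z=0):
    out={}
    for cam in C:
        L=[d for d in r.silhouettes(t,cam) if d['p']>.3]
        if near is not None and L:
            u=proj(np.array([[*near,z+.03]]),cam)[0]; L=[d for d in L if np.hypot(*(d['uv']-u))<40]
        if L: out[cam]=L[0]['mask'].astype(float)
    return out
def fit(t,m,z=0,p0=None,cams=None):
    cams=[c for c in (cams or m) if c in m]
    def cost(q):
        e=0
        for c in cams:
            R=render(t,[q[0]/1e3,q[1]/1e3,q[2]/50],z,c); e+=1-np.minimum(R,m[c]).sum()/np.maximum(R,m[c]).sum()
        return e/len(cams)
    best=None
    starts=[p0] if p0 is not None else [[*ray(np.argwhere(m[cams[-1]])[:,::-1].mean(0),cams[-1],z+.02)[:2],a] for a in np.arange(6)*np.pi/6]
    for s in starts:
        x0=np.array([s[0]*1e3,s[1]*1e3,s[2]*50]); 
        o=minimize(cost,x0,method="Nelder-Mead",options=dict(initial_simplex=x0+np.vstack([np.zeros(3),np.diag([6,6,6])]),xatol=.05,fatol=1e-5,maxfev=160))
        if best is None or o.fun<best.fun: best=o
    q=best.x; return np.array([q[0]/1e3,q[1]/1e3,q[2]/50]),best.fun
E
cat > a.py <<'E'
from h import *
for n in C: r.get_image(n)
im={n:r.get_image(n)[:,:,::-1].copy() for n in C}
near=dict(solid_end=ray((182,236),"top",.05)[:2],dish=ray((332,152),"top",.03)[:2],open_end=ray((500,250),"top",.07)[:2])
for t in M:
    m=masks(t,near.get(t)); 
    for cs in (["scene","top"],["top"],["scene"]):
        if not any(c in m for c in cs): continue
        p,e=fit(t,m,cams=cs) if cs[-1]=="top" and len(cs)==2 else fit(t,m,cams=cs,p0=p)
        if len(cs)==2:
            for c in C:
                cn,_=cv2.findContours((render(t,p,0,c)>.5).astype(np.uint8),cv2.RETR_EXTERNAL,cv2.CHAIN_APPROX_NONE); cv2.drawContours(im[c],cn,-1,(255,0,255),1)
        print(t,cs,list(m),np.round(p[:2]*1e3,1),round(np.degrees(p[2]),1),round(e,3))
for n in C: cv2.imwrite(f"pics/o_{n}.png",im[n])
a=cv2.resize(im["top"][110:290,150:550],(800,360)); b=cv2.resize(im["scene"][130:430,100:500],(800,600))
cv2.imwrite("pics/oa.png",a);cv2.imwrite("pics/ob.png",b)
E
python3 a.py
```

```text
floorboard ['scene', 'top'] ['scene', 'top'] [527.2 161. ] 178.0 0.09
floorboard ['top'] ['scene', 'top'] [527.2 161. ] 178.0 0.11
floorboard ['scene'] ['scene', 'top'] [527.2 161. ] 178.0 0.069
solid_end ['scene', 'top'] ['scene', 'top'] [481.6 359. ] 163.1 0.075
solid_end ['top'] ['scene', 'top'] [481.2 360.1] 162.1 0.082
solid_end ['scene'] ['scene', 'top'] [483.3 359.4] 162.8 0.029
open_end ['scene', 'top'] ['scene', 'top'] [ 467.  -366.5] 178.4 0.1
open_end ['top'] ['scene', 'top'] [ 465.8 -365.3] 178.9 0.058
open_end ['scene'] ['scene', 'top'] [ 469.3 -364. ] 177.8 0.069
dish ['scene', 'top'] ['scene', 'top'] [694.   20.2] -0.9 0.064
dish ['top'] ['scene', 'top'] [692.1  19.8] 5.0 0.035
dish ['scene'] ['scene', 'top'] [695.4  20.6] 4.9 0.039
roof ['scene', 'top'] ['scene', 'top'] [ 534.7 -141.9] 14.6 0.056
roof ['top'] ['scene', 'top'] [ 534.9 -141.5] 14.5 0.03
roof ['scene'] ['scene', 'top'] [ 533.2 -144.3] 15.0 0.075
offcut ['scene', 'top'] ['scene', 'top'] [549.1   6. ] -1.6 0.113
offcut ['top'] ['scene', 'top'] [547.6   6.7] -0.1 0.1
offcut ['scene'] ['scene', 'top'] [550.3   4.5] -5.4 0.098
glue_bottle ['scene', 'top'] ['scene'] [ 678.8 -358.3] 6.9 0.067
glue_bottle ['scene'] ['scene'] [ 678.8 -358.3] 6.9 0.067
pencil_jar ['scene', 'top'] ['scene', 'top'] [691.4 379.8] 22.4 0.181
pencil_jar ['top'] ['scene', 'top'] [691.1 380.8] 26.8 0.151
pencil_jar ['scene'] ['scene', 'top'] [691.1 378.3] 27.4 0.196
```

View pics/oa.png

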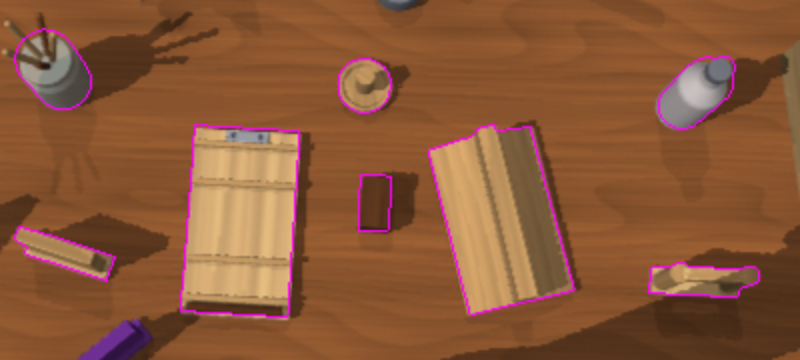

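View pics/ob.png

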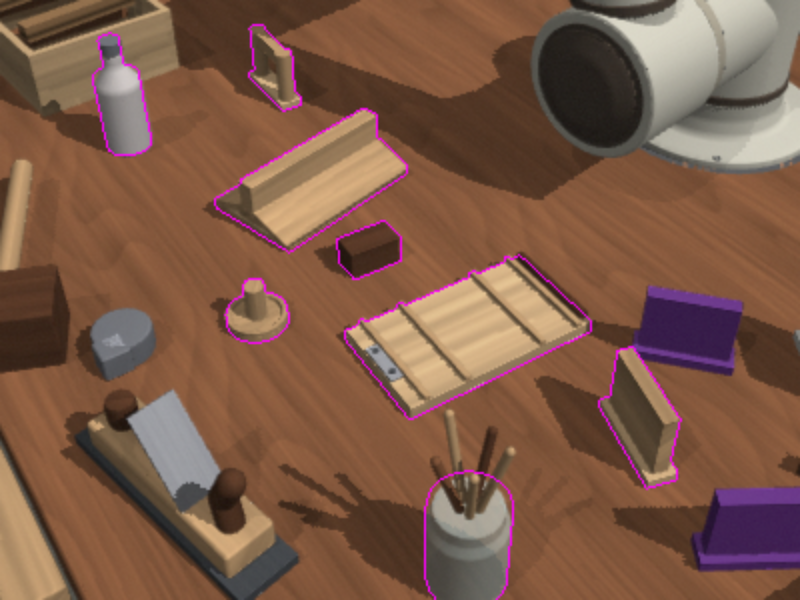

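The overlays match in both views. I'll refine the board pose and write a planner that prints rows for me to send.

```bash
cat > plan.py <<'E'
import sys,json,numpy as np
from scipy.spatial.transform import Rotation as Ro
from station import r
def rows(*way,mm=32,rad=.1):  # way: (x,y,z mm, a deg); prints rows in tool axes
    o=r.get_obs(); p=np.array(o["ee_pos"])*1e3; R=Ro.from_matrix(o["ee_rot"]); out=[]
    for x,y,z,a in way:
        T=np.array([x,y,z]); c,s=np.cos(np.radians(a)),np.sin(np.radians(a))
        RT=Ro.from_matrix([[c,s,0],[s,-c,0],[0,0,-1]])
        n=max(1,int(np.ceil(max(np.linalg.norm(T-p)/mm,(R.inv()*RT).magnitude()/rad))))
        for k in range(n,0,-1):
            d=np.round(R.inv().apply(T-p)/k,0 if k>1 else 1); w=np.round((R.inv()*RT).as_rotvec()/k,2 if k>1 else 3)
            p=p+R.apply(d); R=R*Ro.from_rotvec(w); out.append([float(v) for v in[*d,*w]])
    for i in range(0,len(out),12): print(json.dumps([out[i:i+12]]).replace(".0,",",").replace(".0]","]").replace("-0,","0,").replace("-0]","0]"))
if __name__=="__main__":
    o=r.get_obs(); print("t",round(o["t"],1),np.round(o["ee_pos"]*1e3,1),"F",np.round(o["contact_force"],1),"w",round(o["width"],3),"g",round(o["grip_force"],1))
    rows(*[tuple(map(float,w.split(","))) for w in sys.argv[1:]])
E
cat > b.py <<'E'
from h import *
M["floorboard"]+=[box(12,110,15,27,-102)]
for n in C: r.get_image(n)
m={}
for c in C:
    L=r.silhouettes("floorboard",c)[0]['mask'].copy()
    for t in("perch","plate"):
        for d in r.silhouettes(t,c):
            if d['p']>.3 and d['mask'].sum()<400: L|=d['mask']
    m[c]=cv2.morphologyEx(L.astype(np.uint8),cv2.MORPH_CLOSE,np.ones((5,5))).astype(float)
for cs in (["scene","top"],["top"],["scene"]):
    for s in([.525,.163,-.05],[.53,.158,0]):
        p,e=fit("floorboard",m,cams=cs,p0=s); print(cs,np.round(p[:2]*1e3,1),np.round(np.degrees(p[2]),2),round(e,3))
E
python3 b.py; python3 plan.py 467,-365,140,88.3 467,-365,51,88.3
```

```text
['scene', 'top'] [525.9 160.7] -2.01 0.041
['scene', 'top'] [525.9 160.5] -2.51 0.041
['top'] [524.1 160.9] -2.14 0.035
['top'] [524.6 161.2] -2.13 0.034
['scene'] [526.6 160. ] -1.96 0.041
['scene'] [526.9 160.1] -2.16 0.041
t 2.5 [ 174.7 -547.8  231.3] F [0.2 0.5 0.7] w 0.999 g 0.0
[[[26, -7, 7, 0, 0, -0.09], [26, -4, 7, 0, 0, -0.1], [26, -2, 7, 0, 0, -0.09], [27, 1, 7, 0, 0, -0.1], [26, 3, 7, 0, 0, -0.09], [26, 6, 7, 0, 0, -0.1], [25, 8, 7, 0, 0, -0.09], [24, 11, 7, 0, 0, -0.1], [23, 13, 7, 0, 0, -0.09], [22, 15, 7, 0, 0, -0.1], [20, 17, 7, 0, 0, -0.09], [19, 19, 7, 0, 0, -0.1]]]
[[[16.6, 21, 7.3, 0, 0, -0.092], [0, 0, 30, 0, 0, 0], [0, 0, 29, 0, 0, 0], [0, 0, 30, 0, 0, 0]]]
```

Emit:
play_rows --targets '[[[26, -7, 7, 0, 0, -0.09], [26, -4, 7, 0, 0, -0.1], [26, -2, 7, 0, 0, -0.09], [27, 1, 7, 0, 0, -0.1], [26, 3, 7, 0, 0, -0.09], [26, 6, 7, 0, 0, -0.1], [25, 8, 7, 0, 0, -0.09], [24, 11, 7, 0, 0, -0.1], [23, 13, 7, 0, 0, -0.09], [22, 15, 7, 0, 0, -0.1], [20, 17, 7, 0, 0, -0.09], [19, 19, 7, 0, 0, -0.1]]]' --fingers 1

```text
t: 3.5
ee_pos: [0.4452, -0.3781, 0.147]
ee_rot: [[0.117, 0.993, 0.0], [0.993, -0.117, -0.0], [-0.0, 0.0, -1.0]]
contact_force: [0.6, 0.0, 0.1]
width: 1.003
grip_force: 0.0
```

```bash
python3 plan.py 467,-365,140,88.3 467,-365,51,88.3
```

```text
t 3.5 [ 445.2 -378.1  147. ] F [0.6 0.  0.1] w 1.003 g 0.0
[[[15.6, 20.1, 7, 0, 0, -0.088], [0, 0, 30, 0, 0, 0], [0, 0, 30, 0, 0, 0], [0, 0, 29, 0, 0, 0]]]
```

Emit:
play_rows --targets '[[[16, 20, 7, 0, 0, -0.09], [0, 0, 30, 0, 0, 0], [0, 0, 30, 0, 0, 0], [0, 0, 29, 0, 0, 0], [0, 0, 0, 0, 0, 0]]]'

```text
t: 3.92
ee_pos: [0.4642, -0.3634, 0.0459]
ee_rot: [[0.032, 0.999, -0.005], [0.999, -0.032, 0.006], [0.005, -0.006, -1.0]]
contact_force: [-1.1, 0.6, -2.1]
width: 1.0
grip_force: 0.0
```

Emit:
play_rows --targets '[[[0, 0, 0, 0, 0, 0], [0, 0, 0, 0, 0, 0], [0, 0, 0, 0, 0, 0], [0, 0, 0, 0, 0, 0], [0, 0, 0, 0, 0, 0], [0, 0, 0, 0, 0, 0], [0, 0, 0, 0, 0, 0], [0, 0, 0, 0, 0, 0], [0, 0, 0, 0, 0, 0], [0, 0, 0, 0, 0, 0], [0, 0, -2, 0, 0, 0], [0, 0, -8, 0, 0, 0]]]' --fingers 0 --newtons 40

```text
t: 4.92
ee_pos: [0.4655, -0.365, 0.0606]
ee_rot: [[0.032, 0.999, -0.001], [0.999, -0.032, 0.001], [0.001, -0.001, -1.0]]
contact_force: [0.1, -0.1, -1.6]
width: 0.157
grip_force: 42.4
```

```bash
python3 - <<'E'
from h import *
o=r.get_obs();print(o['ee_pos'],o['width'],o['grip_force'],o['contact_force'])
r.get_image("scene");r.get_image("top")
z=.01
m=masks("open_end",(.467,-.365),z); print(list(m),[v.sum() for v in m.values()])
for c in m: print(c,fit("open_end",{c:m[c]},z,p0=[.467,-.365,-.03]))
E
python3 plan.py 467,-365,190,88 457,163,190,88 457.7,163.1,90,88
```

```text
[ 0.46552451 -0.36504392  0.06060635] 0.15739192154035905 42.36858129501343 [ 0.09740863 -0.13412532 -1.56390965]
['scene'] [np.float64(485.0)]
scene (array([ 0.46892963, -0.36253433, -0.0764147 ]), np.float64(0.30790843638299914))
t 5.1 [ 466.1 -365.6   61.6] F [-0.2 -0.2 -0.2] w 0.156 g 42.4
[[[0, 0, -26, 0, 0, 0], [0, 0, -26, 0, 0, 0], [0, 0, -25, 0, 0, 0], [0, 0, -26, 0, 0, 0], [0.6, 1, -25.4, 0, 0, 0.003], [31, -2, 0, 0, 0, 0], [31, -2, 0, 0, 0, 0], [31, -2, 0, 0, 0, 0], [31, -2, 0, 0, 0, 0], [31, -2, 0, 0, 0, 0], [31, -2, 0, 0, 0, 0], [31, -2, 0, 0, 0, 0]]]
[[[31, -1, 0, 0, 0, 0], [31, -2, 0, 0, 0, 0], [31, -1, 0, 0, 0, 0], [31, -2, 0, 0, 0, 0], [31, -1, 0, 0, 0, 0], [31, -2, 0, 0, 0, 0], [31, -1, 0, 0, 0, 0], [31, -2, 0, 0, 0, 0], [31, -1, 0, 0, 0, 0], [31.3, -1.5, -0.1, 0, 0, 0], [0, 0, 25, 0, 0, 0], [0, 0, 25, 0, 0, 0]]]
[[[0, 0, 25, 0, 0, 0], [0.2, 0.6, 25, 0, 0, 0]]]
```

Emit:
play_rows --targets '[[[0, 0, -26, 0, 0, 0], [0, 0, -26, 0, 0, 0], [0, 0, -25, 0, 0, 0], [0, 0, -26, 0, 0, 0], [1, 1, -25, 0, 0, 0.003], [31, -2, 0, 0, 0, 0], [31, -2, 0, 0, 0, 0], [31, -2, 0, 0, 0, 0], [31, -2, 0, 0, 0, 0], [31, -2, 0, 0, 0, 0], [31, -2, 0, 0, 0, 0], [31, -2, 0, 0, 0, 0]]]'

```text
t: 6.12
ee_pos: [0.4602, -0.1457, 0.1892]
ee_rot: [[0.035, 0.999, -0.0], [0.999, -0.035, 0.0], [0.0, -0.0, -1.0]]
contact_force: [0.7, -0.8, -1.1]
width: 0.155
grip_force: 42.4
```

Emit:
play_rows --targets '[[[31, -1, 0, 0, 0, 0], [31, -2, 0, 0, 0, 0], [31, -1, 0, 0, 0, 0], [31, -2, 0, 0, 0, 0], [31, -1, 0, 0, 0, 0], [31, -2, 0, 0, 0, 0], [31, -1, 0, 0, 0, 0], [31, -2, 0, 0, 0, 0], [31, -1, 0, 0, 0, 0], [31, -2, 0, 0, 0, 0], [0, 0, 25, 0, 0, 0], [0, 0, 25, 0, 0, 0]]]'

```text
t: 7.12
ee_pos: [0.4567, 0.1649, 0.1394]
ee_rot: [[0.032, 0.999, 0.002], [0.999, -0.032, 0.001], [0.001, 0.002, -1.0]]
contact_force: [0.4, -0.9, -1.5]
width: 0.153
grip_force: 42.5
```

Emit:
play_rows --targets '[[[0, 0, 25, 0, 0, 0], [0, 0, 15, 0, 0, 0], [0, 0, 0, 0, 0, 0], [0, 0, 0, 0, 0, 0], [0, 0, 0, 0, 0, 0]]]'

```text
t: 7.53
ee_pos: [0.457, 0.1633, 0.1005]
ee_rot: [[0.035, 0.999, 0.001], [0.999, -0.035, 0.0], [0.0, 0.001, -1.0]]
contact_force: [0.8, 0.2, -0.2]
width: 0.153
grip_force: 42.3
```

```bash
python3 - <<'E'
from h import *
o=r.get_obs();print(o['ee_pos'],o['width'],o['grip_force'],o['contact_force'])
im=[]
for c,(u,v) in (("scene",(330,280)),("top",(270,222))):
    im.append(cv2.resize(r.get_image(c)[v-75:v+75,u-70:u+70,::-1],(400,428)))
cv2.imwrite("pics/c1.png",np.hstack(im))
for t in ("open_end",):
  m=masks(t,(.458,.163),.034)
  for c in m: print(c,fit(t,{c:m[c]},.034,p0=[.4577,.163,-.03]))
E
python3 plan.py 457.7,163.1,68,88
```

```text
[0.45700936 0.16326013 0.10049471] 0.1534789720920381 42.32424974441528 [ 0.8468743   0.22880926 -0.241467  ]
scene (array([0.44862364, 0.15086792, 0.00674759]), np.float64(0.2442001644973042))
top (array([ 0.4577,  0.163 , -0.03  ]), np.float64(1.0))
t 7.7 [456.9 163.2 100.3] F [ 0.2 -0.7 -1.2] w 0.154 g 42.3
[[[0, 0, 16, 0, 0, 0], [-0.1, 0.7, 16.3, 0.001, 0, 0]]]
```

View pics/c1.png

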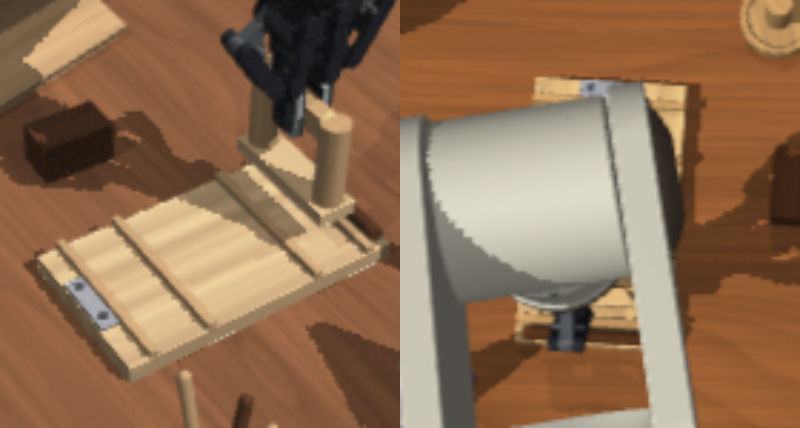

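The frame hangs upright over the perch-side channel, with its near foot corner at about (330,215) in the crop. I'll lower it until it touches.

Emit:
play_rows --targets '[[[0, 1, 15, 0, 0, 0], [0, 0, 10, 0, 0, 0], [0, 0, 5, 0, 0, 0], [0, 0, 2, 0, 0, 0], [0, 0, 2, 0, 0, 0], [0, 0, 1, 0, 0, 0], [0, 0, 0, 0, 0, 0], [0, 0, 0, 0, 0, 0]]]'

```text
t: 8.4
ee_pos: [0.4582, 0.1631, 0.0669]
ee_rot: [[0.035, 0.999, 0.002], [0.999, -0.035, -0.0], [0.0, 0.002, -1.0]]
contact_force: [-11.8, -5.1, 36.9]
width: 0.155
grip_force: 48.7
```

```bash
python3 - <<'E'
from h import *
o=r.get_obs();print(o['ee_pos'],o['width'],o['grip_force'],o['contact_force'])
E
```

```text
[0.45824741 0.16307505 0.06690752] 0.15489921428914588 48.74959409236908 [-11.84377146  -5.13791811  36.91070692]
```

Emit:
play_rows --targets '[[[0, 0, -1, 0, 0, 0], [0, 0, 0, 0, 0, 0]]]'

```text
t: 8.57
ee_pos: [0.4582, 0.1631, 0.0669]
ee_rot: [[0.035, 0.999, 0.002], [0.999, -0.035, 0.0], [0.0, 0.002, -1.0]]
contact_force: [-4.5, -4.4, 17.1]
width: 0.157
grip_force: 45.4
```

Emit:
play_rows --targets '[[[0, 0, 0, 0, 0, 0], [0, 0, 0, 0, 0, 0], [0, 0, 0, 0, 0, 0], [0, 0, 0, 0, 0, 0], [0, 0, 0, 0, 0, 0], [0, 0, 0, 0, 0, 0], [0, 0, 0, 0, 0, 0], [0, 0, 0, 0, 0, 0], [0, 0, -20, 0, 0, 0], [0, 0, -30, 0, 0, 0], [0, 0, -30, 0, 0, 0], [0, 0, -30, 0, 0, 0]]]' --fingers 1

```text
t: 9.57
ee_pos: [0.4572, 0.1631, 0.1766]
ee_rot: [[0.035, 0.999, -0.0], [0.999, -0.035, 0.0], [0.0, -0.0, -1.0]]
contact_force: [1.3, 0.6, 0.5]
width: 1.0
grip_force: 0.0
```

```bash
python3 plan.py 481.8,359.3,170,73 481.8,359.3,51,73;  python3 - <<'E'
from h import *
o=r.get_obs();print(o['ee_pos'],o['width'],o['contact_force'])
r.get_image("scene");r.get_image("top")
m=masks("open_end",(.458,.163),.015)
for c in m: print(c,fit("open_end",{c:m[c]},.015,p0=[.4577,.163,-.03]))
E
```

```text
t 9.6 [457.2 163.1 176.6] F [1.3 0.6 0.5] w 1.0 g 0.0
[[[28, 3, 1, 0, 0, 0.04], [28, 1, 1, 0, 0, 0.04], [28, 0, 1, 0, 0, 0.04], [28, -1, 1, 0, 0, 0.04], [28, -2, 1, 0, 0, 0.03], [29, -3, 1, 0, 0, 0.04], [28.2, -3.5, 0.6, 0, 0, 0.032], [0, 0, 30, 0, 0, 0], [0, 0, 30, 0, 0, 0], [0, 0, 29, 0, 0, 0], [0, 0.1, 30, 0, 0, 0]]]
[0.45715353 0.16305513 0.17660118] 0.9999119695137866 [1.29890598 0.61818862 0.47259323]
scene (array([ 0.45916049,  0.16233035, -0.04229037]), np.float64(0.07237284082757356))
top (array([ 0.45670248,  0.1655631 , -0.02445045]), np.float64(0.6967837579490233))
```

Emit:
play_rows --targets '[[[28, 3, 1, 0, 0, 0.04], [28, 1, 1, 0, 0, 0.04], [28, 0, 1, 0, 0, 0.04], [28, -1, 1, 0, 0, 0.04], [28, -2, 1, 0, 0, 0.03], [29, -3, 1, 0, 0, 0.04], [28, -4, 1, 0, 0, 0.03], [0, 0, 30, 0, 0, 0], [0, 0, 30, 0, 0, 0], [0, 0, 29, 0, 0, 0], [0, 0, 30, 0, 0, 0], [0, 0, 0, 0, 0, 0]]]'

```text
t: 10.77
ee_pos: [0.4783, 0.3576, 0.0423]
ee_rot: [[0.291, 0.957, -0.009], [0.957, -0.291, -0.005], [-0.007, -0.007, -1.0]]
contact_force: [-0.3, 0.0, -0.6]
width: 0.999
grip_force: 0.0
```

Emit:
play_rows --targets '[[[0, 0, 0, 0, 0, 0], [0, 0, 0, 0, 0, 0], [0, 0, 0, 0, 0, 0], [0, 0, 0, 0, 0, 0], [0, 0, 0, 0, 0, 0], [0, 0, 0, 0, 0, 0], [0, 0, 0, 0, 0, 0], [0, 0, 0, 0, 0, 0], [0, 0, 0, 0, 0, 0], [0, 0, 0, 0, 0, 0], [0, 0, -2, 0, 0, 0], [0, 0, -8, 0, 0, 0]]]' --fingers 0

```text
t: 11.77
ee_pos: [0.481, 0.3591, 0.0588]
ee_rot: [[0.291, 0.957, -0.002], [0.957, -0.291, -0.001], [-0.001, -0.001, -1.0]]
contact_force: [-0.6, -0.2, -0.9]
width: 0.186
grip_force: 39.0
```

```bash
python3 plan.py 481.8,359.3,190,73 593.7,158.1,190,88 593.7,158.1,100,88; python3 - <<'E'
from h import *
r.get_image("scene")
m=masks("solid_end",(.482,.359),.01); print(list(m))
for c in m: print(c,fit("solid_end",{c:m[c]},.01,p0=[.482,.359,-.3]))
E
```

```text
t 11.8 [481.  359.1  58.8] F [-0.6 -0.2 -0.9] w 0.186 g 39.0
[[[0, 0, -26, 0, 0, 0], [0, 0, -26, 0, 0, 0], [0, 0, -26, 0, 0, 0], [0, 0, -27, 0, 0, 0], [0.3, 0.5, -26.2, -0.001, 0.001, 0.002], [-20, 21, 0, 0, 0, -0.03], [-21, 20, 0, 0, 0, -0.03], [-21, 19, 0, 0, 0, -0.03], [-22, 19, 0, 0, 0, -0.03], [-22, 18, 0, 0, 0, -0.04], [-23, 17, 0, 0, 0, -0.03], [-23, 17, 0, 0, 0, -0.04]]]
[[[-24.4, 16, 0, 0, 0, -0.032], [0, 0, 30, 0, 0, 0], [0, 0, 30, 0, 0, 0], [0, 0, 30, 0, 0, 0]]]
['scene', 'top']
scene (array([ 0.4829066 ,  0.3597239 , -0.33416393]), np.float64(0.300790216239596))
top (array([ 0.48008022,  0.36261569, -0.31588011]), np.float64(0.452225863286025))
```

Emit:
play_rows --targets '[[[0, 0, -26, 0, 0, 0], [0, 0, -26, 0, 0, 0], [0, 0, -26, 0, 0, 0], [0, 0, -27, 0, 0, 0], [0, 1, -26, 0, 0, 0], [-20, 21, 0, 0, 0, -0.03], [-21, 20, 0, 0, 0, -0.03], [-21, 19, 0, 0, 0, -0.03], [-22, 19, 0, 0, 0, -0.03], [-22, 18, 0, 0, 0, -0.04], [-23, 17, 0, 0, 0, -0.03], [-23, 17, 0, 0, 0, -0.04]]]'

```text
t: 12.92
ee_pos: [0.5808, 0.1822, 0.1903]
ee_rot: [[0.064, 0.998, -0.0], [0.998, -0.064, 0.0], [0.0, -0.0, -1.0]]
contact_force: [0.6, 1.2, -0.3]
width: 0.182
grip_force: 39.2
```

Emit:
play_rows --targets '[[[-24, 16, 0, 0, 0, -0.03], [0, 0, 30, 0, 0, 0], [0, 0, 30, 0, 0, 0], [0, 0, 30, 0, 0, 0], [0, 0, 0, 0, 0, 0], [0, 0, 0, 0, 0, 0], [0, 0, 0, 0, 0, 0]]]'

```text
t: 13.5
ee_pos: [0.5956, 0.1588, 0.1022]
ee_rot: [[0.035, 0.999, 0.002], [0.999, -0.035, 0.0], [0.0, 0.002, -1.0]]
contact_force: [-0.1, 0.4, -0.7]
width: 0.183
grip_force: 39.3
```

```bash
python3 plan.py 593.7,158.1,72,88; python3 - <<'E'
from h import *
cv2.imwrite("pics/c2.png",cv2.resize(r.get_image("scene")[180:340,230:430,::-1],(600,480)))
m=masks("solid_end",(.594,.158),.05); print(list(m))
for c in m: print(c,fit("solid_end",{c:m[c]},.051,p0=[.594,.158,-.03]))
E
```

```text
t 13.5 [595.6 158.8 102.2] F [-0.1  0.4 -0.7] w 0.183 g 39.3
[[[-0.7, -1.9, 30.2, 0.002, 0, 0]]]
['scene']
scene (array([ 0.59693519,  0.15879728, -0.05645399]), np.float64(0.2750292778139233))
```

View pics/c2.png

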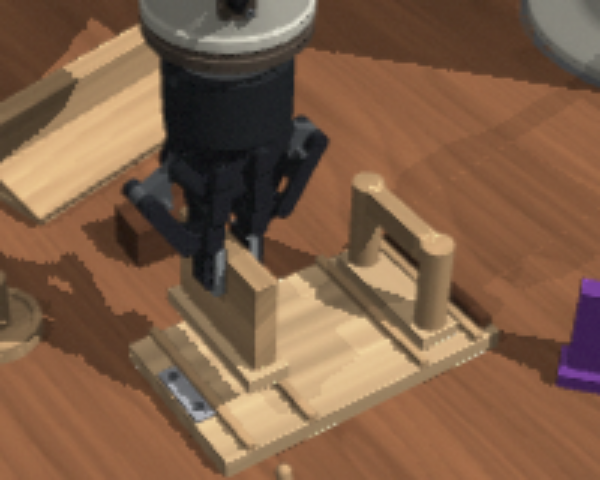

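The open end stands in the perch-side channel at (400,260). The solid end hangs over the plate-side channel at (230,320). I'll lower it.

Emit:
play_rows --targets '[[[-1, -2, 20, 0, 0, 0], [0, 0, 10, 0, 0, 0], [0, 0, 4, 0, 0, 0], [0, 0, 1, 0, 0, 0], [0, 0, 1, 0, 0, 0], [0, 0, 0, 0, 0, 0], [0, 0, 0, 0, 0, 0]]]'

```text
t: 14.23
ee_pos: [0.5932, 0.1577, 0.0654]
ee_rot: [[0.035, 0.999, 0.001], [0.999, -0.035, 0.0], [0.0, 0.001, -1.0]]
contact_force: [-2.7, -1.2, 6.6]
width: 0.182
grip_force: 40.4
```

Emit:
play_rows --targets '[[[0, 0, 0, 0, 0, 0], [0, 0, 0, 0, 0, 0], [0, 0, 0, 0, 0, 0], [0, 0, 0, 0, 0, 0], [0, 0, 0, 0, 0, 0], [0, 0, 0, 0, 0, 0], [0, 0, 0, 0, 0, 0], [0, 0, 0, 0, 0, 0], [0, 0, -20, 0, 0, 0], [0, 0, -30, 0, 0, 0], [0, 0, -30, 0, 0, 0], [0, 0, -30, 0, 0, 0]]]' --fingers 1

```text
t: 15.23
ee_pos: [0.5926, 0.1576, 0.1756]
ee_rot: [[0.035, 0.999, -0.0], [0.999, -0.035, 0.0], [0.0, -0.0, -1.0]]
contact_force: [0.3, -0.4, 0.4]
width: 1.003
grip_force: 0.0
```

```bash
python3 - <<'E'
from h import *
r.get_image("scene");r.get_image("top")
for t,p in (("open_end",(.458,.163)),("solid_end",(.594,.158))):
  m=masks(t,p,.015)
  for c in m: print(t,c,fit(t,{c:m[c]},.015,p0=[*p,-.03]))
E
python3 plan.py 694,20.2,150,-2 694,20.2,26,-2
```

```text
open_end scene (array([ 0.45917402,  0.16256358, -0.02061266]), np.float64(0.0687496334935257))
solid_end scene (array([ 0.59457618,  0.15822382, -0.04201194]), np.float64(0.03803779175870381))
solid_end top (array([ 0.59221492,  0.1642199 , -0.09935515]), np.float64(0.5419149583368654))
t 15.5 [592.4 157.5 173.1] F [0.2 0.2 0.4] w 0.997 g 0.0
[[[-8, 7, 1, 0, 0, 0.1], [-8, 7, 1, 0, 0, 0.1], [-7, 8, 1, 0, 0, 0.1], [-6, 9, 2, 0, 0, 0.1], [-5, 9, 1, 0, 0, 0.1], [-4, 10, 2, 0, 0, 0.1], [-3, 10, 1, 0, 0, 0.1], [-2, 11, 2, 0, 0, 0.1], [-1, 11, 1, 0, 0, 0.1], [0, 11, 2, 0, 0, 0.1], [1, 11, 1, 0, 0, 0.1], [2, 10, 2, 0, 0, 0.09]]]
[[[3, 10, 1, 0, 0, 0.1], [4, 10, 2, 0, 0, 0.09], [5, 9, 1, 0, 0, 0.1], [5.6, 9.1, 2, 0, 0.002, 0.091], [0, 0, 31, 0, 0, 0], [0, 0, 31, 0, 0, 0], [0, 0, 31, 0, 0, 0], [0, 0, 31, 0, 0, 0]]]
```

Emit:
play_rows --targets '[[[-8, 7, 1, 0, 0, 0.1], [-8, 7, 1, 0, 0, 0.1], [-7, 8, 1, 0, 0, 0.1], [-6, 9, 2, 0, 0, 0.1], [-5, 9, 1, 0, 0, 0.1], [-4, 10, 2, 0, 0, 0.1], [-3, 10, 1, 0, 0, 0.1], [-2, 11, 2, 0, 0, 0.1], [-1, 11, 1, 0, 0, 0.1], [0, 11, 2, 0, 0, 0.1], [1, 11, 1, 0, 0, 0.1], [2, 10, 2, 0, 0, 0.09]]]'

```text
t: 16.53
ee_pos: [0.6694, 0.0537, 0.1557]
ee_rot: [[0.943, 0.334, -0.002], [0.334, -0.943, 0.0], [-0.002, -0.001, -1.0]]
contact_force: [-0.9, 0.2, -0.1]
width: 1.0
grip_force: 0.0
```

Emit:
play_rows --targets '[[[3, 10, 1, 0, 0, 0.1], [4, 10, 2, 0, 0, 0.09], [5, 9, 1, 0, 0, 0.1], [6, 9, 2, 0, 0, 0.09], [0, 0, 31, 0, 0, 0], [0, 0, 31, 0, 0, 0], [0, 0, 31, 0, 0, 0], [0, 0, 24, 0, 0, 0], [0, 0, 7, 0, 0, 0], [0, 0, 0, 0, 0, 0], [0, 0, 0, 0, 0, 0]]]'

```text
t: 17.45
ee_pos: [0.695, 0.0204, 0.0278]
ee_rot: [[0.999, -0.034, -0.0], [-0.034, -0.999, 0.0], [-0.0, -0.0, -1.0]]
contact_force: [0.3, -0.1, 0.4]
width: 1.002
grip_force: 0.0
```

Emit:
play_rows --targets '[[[0, 0, 0, 0, 0, 0], [0, 0, 0, 0, 0, 0], [0, 0, 0, 0, 0, 0], [0, 0, 0, 0, 0, 0], [0, 0, 0, 0, 0, 0], [0, 0, 0, 0, 0, 0], [0, 0, 0, 0, 0, 0], [0, 0, 0, 0, 0, 0], [0, 0, 0, 0, 0, 0], [0, 0, 0, 0, 0, 0], [0, 0, -2, 0, 0, 0], [0, 0, -8, 0, 0, 0]]]' --fingers 0

```text
t: 18.45
ee_pos: [0.6942, 0.0205, 0.0364]
ee_rot: [[0.999, -0.034, -0.002], [-0.034, -0.999, 0.0], [-0.002, -0.0, -1.0]]
contact_force: [0.8, -0.1, -0.3]
width: 0.243
grip_force: 39.1
```

```bash
python3 plan.py 694,20.2,190,-2 525.7,160.6,190,-2 525.7,160.6,80,-2; python3 - <<'E'
from h import *
r.get_image("scene");
m=masks("dish",(.694,.02),.01)
for c in m: print(c,fit("dish",{c:m[c]},.01,p0=[.694,.02,0]))
E
```

```text
t 18.4 [694.2  20.5  36.4] F [ 0.8 -0.1 -0.3] w 0.243 g 39.1
[[[0, 0, -31, 0, 0, 0], [0, 0, -31, 0, 0, 0], [0, 0, -31, 0, 0, 0], [0, 0, -30, 0, 0, 0], [-0.5, 0.2, -30.6, 0, 0.002, 0.001], [-25, -19, 0, 0, 0, 0], [-25, -19, 0, 0, 0, 0], [-25, -19, 0, 0, 0, 0], [-25, -19, 0, 0, 0, 0], [-24, -19, 0, 0, 0, 0], [-25, -20, 0, 0, 0, 0], [-24.1, -19.4, 0, 0, 0, 0]]]
[[[0, 0, 28, 0, 0, 0], [0, 0, 27, 0, 0, 0], [0, 0, 28, 0, 0, 0], [0, 0.1, 27, 0, 0, 0]]]
scene (array([ 0.69561481,  0.02458357, -0.02851715]), np.float64(0.31118576647413143))
top (array([0.68891451, 0.02006172, 0.14767586]), np.float64(0.07558926943612443))
```

Emit:
play_rows --targets '[[[0, 0, -31, 0, 0, 0], [0, 0, -31, 0, 0, 0], [0, 0, -31, 0, 0, 0], [0, 0, -30, 0, 0, 0], [-1, 0, -31, 0, 0, 0], [-25, -19, 0, 0, 0, 0], [-25, -19, 0, 0, 0, 0], [-25, -19, 0, 0, 0, 0], [-25, -19, 0, 0, 0, 0], [-24, -19, 0, 0, 0, 0], [-25, -20, 0, 0, 0, 0], [-24, -19, 0, 0, 0, 0]]]'

```text
t: 19.6
ee_pos: [0.5241, 0.1611, 0.1913]
ee_rot: [[0.999, -0.034, 0.0], [-0.034, -0.999, 0.0], [0.0, -0.0, -1.0]]
contact_force: [0.5, 0.2, -0.9]
width: 0.24
grip_force: 39.3
```

Emit:
play_rows --targets '[[[0, 0, 0, 0, 0, 0], [0, 0, 0, 0, 0, 0], [0, 0, 28, 0, 0, 0], [0, 0, 27, 0, 0, 0], [0, 0, 28, 0, 0, 0], [0, 0, 27, 0, 0, 0], [0, 0, 15, 0, 0, 0], [0, 0, 0, 0, 0, 0], [0, 0, 0, 0, 0, 0], [0, 0, 0, 0, 0, 0]]]'

```text
t: 20.43
ee_pos: [0.5265, 0.16, 0.0675]
ee_rot: [[0.999, -0.035, 0.001], [-0.035, -0.999, 0.0], [0.001, -0.0, -1.0]]
contact_force: [-0.4, 0.5, -0.8]
width: 0.239
grip_force: 39.3
```

```bash
python3 plan.py 525.7,160.6,44,-2;python3 - <<'E'
from h import *
cv2.imwrite("pics/c3.png",cv2.resize(r.get_image("scene")[180:340,230:430,::-1],(600,480)))
m=masks("dish",(.526,.16),.038)
for c in m: print(c,fit("dish",{c:m[c]},.038,p0=[.526,.16,0]))
E
```

```text
t 20.4 [526.5 160.   67.5] F [-0.4  0.5 -0.8] w 0.239 g 39.3
[[[-0.9, -0.5, 23.5, 0, -0.001, 0]]]
scene (array([0.52540809, 0.16092278, 0.05344088]), np.float64(0.35626942591585553))
```

View pics/c3.png

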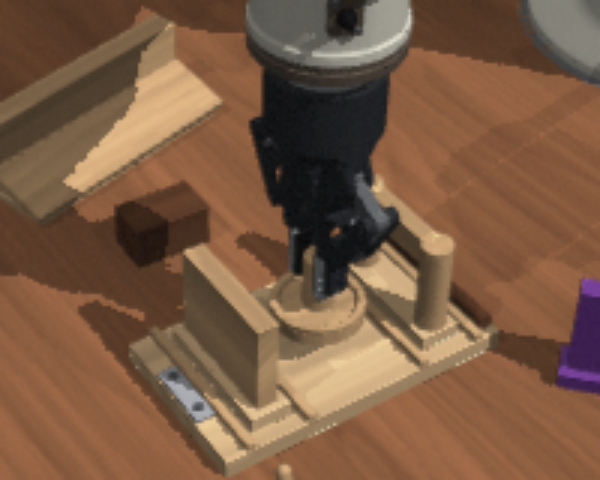

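The dish hangs level between the two ends at about (318,305), so I'll lower it.

Emit:
play_rows --targets '[[[-1, 0, 15, 0, 0, 0], [0, 0, 7, 0, 0, 0], [0, 0, 2, 0, 0, 0], [0, 0, 1, 0, 0, 0], [0, 0, 0, 0, 0, 0], [0, 0, 0, 0, 0, 0]]]'

```text
t: 21.08
ee_pos: [0.5244, 0.1603, 0.0429]
ee_rot: [[0.999, -0.034, 0.0], [-0.034, -0.999, 0.0], [0.0, -0.0, -1.0]]
contact_force: [-11.1, -1.9, 20.6]
width: 0.244
grip_force: 41.4
```

Emit:
play_rows --targets '[[[1, 0, -1, 0, 0, 0], [0, 0, 0, 0, 0, 0]]]'

```text
t: 21.25
ee_pos: [0.5259, 0.1604, 0.043]
ee_rot: [[0.999, -0.034, 0.001], [-0.034, -0.999, 0.0], [0.001, -0.0, -1.0]]
contact_force: [-0.5, 0.5, -0.4]
width: 0.238
grip_force: 39.4
```

Emit:
play_rows --targets '[[[0, 0, 0, 0, 0, 0], [0, 0, 0, 0, 0, 0], [0, 0, 0, 0, 0, 0], [0, 0, 0, 0, 0, 0], [0, 0, 0, 0, 0, 0], [0, 0, 0, 0, 0, 0], [0, 0, 0, 0, 0, 0], [0, 0, 0, 0, 0, 0], [0, 0, -20, 0, 0, 0], [0, 0, -30, 0, 0, 0], [0, 0, -40, 0, 0, 0], [0, 0, -40, 0, 0, 0]]]' --fingers 1

```text
t: 22.25
ee_pos: [0.5249, 0.1602, 0.1734]
ee_rot: [[0.999, -0.034, -0.002], [-0.034, -0.999, -0.0], [-0.002, 0.0, -1.0]]
contact_force: [0.1, -0.2, -0.7]
width: 1.0
grip_force: 0.0
```

```bash
python3 plan.py 534.5,-142.2,160,14.6 534.5,-142.2,44,14.6;python3 - <<'E'
from h import *
r.get_image("scene");r.get_image("top")
m=masks("dish",(.526,.16),.015)
for c in m: print(c,fit("dish",{c:m[c]},.015,p0=[.526,.16,0]))
E
```

```text
t 22.2 [524.9 160.2 173.4] F [ 0.1 -0.2 -0.7] w 1.0 g 0.0
[[[2, 30, 1, 0, 0, -0.03], [1, 30, 1, 0, 0, -0.03], [0, 30, 1, 0, 0, -0.03], [-1, 30, 1, 0, 0, -0.03], [-2, 30, 2, 0, 0, -0.03], [-2, 30, 1, 0, 0, -0.03], [-3, 30, 2, 0, 0, -0.03], [-4, 30, 1, 0, 0, -0.03], [-6, 30, 2, 0, 0, -0.02], [-5.7, 30.8, 1.5, 0, 0.001, -0.029], [0, 0, 29, 0, 0, 0], [0, 0, 29, 0, 0, 0]]]
[[[0, 0, 29, 0, 0, 0], [0.1, 0, 29, 0, 0, 0]]]
scene (array([ 0.52529462,  0.16164377, -0.01127293]), np.float64(0.1388965418720216))
top (array([ 0.52263804,  0.16095002, -0.00236827]), np.float64(0.1180079846073816))
```

Emit:
play_rows --targets '[[[2, 30, 1, 0, 0, -0.03], [1, 30, 1, 0, 0, -0.03], [0, 30, 1, 0, 0, -0.03], [-1, 30, 1, 0, 0, -0.03], [-2, 30, 2, 0, 0, -0.03], [-2, 30, 1, 0, 0, -0.03], [-3, 30, 2, 0, 0, -0.03], [-4, 30, 1, 0, 0, -0.03], [-6, 30, 2, 0, 0, -0.02], [-6, 31, 2, 0, 0, -0.03], [0, 0, 0, 0, 0, 0], [0, 0, 0, 0, 0, 0]]]'

```text
t: 23.45
ee_pos: [0.5342, -0.1435, 0.1566]
ee_rot: [[0.968, 0.251, -0.003], [0.251, -0.968, 0.001], [-0.002, -0.002, -1.0]]
contact_force: [0.3, 0.0, 0.8]
width: 1.003
grip_force: 0.0
```

Emit:
play_rows --targets '[[[0, 0, 29, 0, 0, 0], [0, 0, 29, 0, 0, 0], [0, 0, 29, 0, 0, 0], [0, 0, 20, 0, 0, 0], [0, 0, 7, 0, 0, 0], [0, 0, 0, 0, 0, 0], [0, 0, 0, 0, 0, 0]]]'

```text
t: 24.03
ee_pos: [0.5352, -0.1419, 0.0449]
ee_rot: [[0.967, 0.254, 0.0], [0.254, -0.967, 0.0], [0.0, -0.0, -1.0]]
contact_force: [-0.1, 0.1, 0.8]
width: 0.998
grip_force: 0.0
```

Emit:
play_rows --targets '[[[0, 0, 0, 0, 0, 0], [0, 0, 0, 0, 0, 0], [0, 0, 0, 0, 0, 0], [0, 0, 0, 0, 0, 0], [0, 0, 0, 0, 0, 0], [0, 0, 0, 0, 0, 0], [0, 0, 0, 0, 0, 0], [0, 0, 0, 0, 0, 0], [0, 0, 0, 0, 0, 0], [0, 0, 0, 0, 0, 0], [0, 0, -2, 0, 0, 0], [0, 0, -8, 0, 0, 0]]]' --fingers 0 --newtons 70

```text
t: 25.03
ee_pos: [0.5342, -0.1421, 0.0534]
ee_rot: [[0.967, 0.253, -0.002], [0.253, -0.967, 0.001], [-0.002, -0.001, -1.0]]
contact_force: [-0.7, 0.8, -2.8]
width: 0.245
grip_force: 68.5
```

```bash
python3 plan.py 534.5,-142.2,190,14.6 525.7,160.6,190,-2 ; python3 - <<'E'
from h import *
r.get_image("scene");r.get_image("top")
m=masks("roof",(.534,-.142),.01)
for c in m: print(c,fit("roof",{c:m[c]},.01,p0=[.534,-.142,.25]))
E
```

```text
t 25.0 [ 534.2 -142.1   53.4] F [-0.7  0.8 -2.8] w 0.245 g 68.5
[[[0, 0, -27, 0, 0, 0], [0, 0, -27, 0, 0, 0], [0, 0, -28, 0, 0, 0], [0, 0, -27, 0, 0, 0], [0.1, 0, -27.6, -0.001, 0.002, 0.001], [7, -30, 0, 0, 0, 0.03], [6, -30, 0, 0, 0, 0.03], [5, -30, 0, 0, 0, 0.03], [4, -30, 0, 0, 0, 0.03], [3, -30, 0, 0, 0, 0.03], [2, -30, 0, 0, 0, 0.03], [1, -30, 0, 0, 0, 0.03]]]
[[[1, -30, 0, 0, 0, 0.03], [0, -30, 0, 0, 0, 0.02], [-1.3, -30.6, 0.2, -0.001, 0, 0.03]]]
scene (array([ 0.53235127, -0.1409476 ,  0.27054881]), np.float64(0.12333063763052188))
top (array([ 0.54059954, -0.14382536,  0.36351337]), np.float64(0.8182164665449891))
```

Emit:
play_rows --targets '[[[0, 0, -27, 0, 0, 0], [0, 0, -27, 0, 0, 0], [0, 0, -28, 0, 0, 0], [0, 0, -27, 0, 0, 0], [0, 0, -28, 0, 0, 0], [7, -30, 0, 0, 0, 0.03], [6, -30, 0, 0, 0, 0.03], [5, -30, 0, 0, 0, 0.03], [4, -30, 0, 0, 0, 0.03], [3, -30, 0, 0, 0, 0.03], [2, -30, 0, 0, 0, 0.03], [1, -30, 0, 0, 0, 0.03]]]'

```text
t: 26.23
ee_pos: [0.5273, 0.0713, 0.1912]
ee_rot: [[0.999, 0.044, -0.0], [0.044, -0.999, 0.0], [-0.0, -0.0, -1.0]]
contact_force: [0.2, 0.4, -3.0]
width: 0.242
grip_force: 69.5
```

Emit:
play_rows --targets '[[[1, -30, 0, 0, 0, 0.03], [0, -30, 0, 0, 0, 0.02], [-1, -31, 0, 0, 0, 0.03], [0, 0, 0, 0, 0, 0], [0, 0, 0, 0, 0, 0], [0, 0, 20, 0, 0, 0], [0, 0, 10, 0, 0, 0], [0, 0, 5, 0, 0, 0], [0, 0, 0, 0, 0, 0], [0, 0, 0, 0, 0, 0]]]'

```text
t: 27.07
ee_pos: [0.5261, 0.1603, 0.1565]
ee_rot: [[0.999, -0.035, -0.0], [-0.035, -0.999, 0.0], [-0.0, -0.0, -1.0]]
contact_force: [-0.7, 0.6, -2.0]
width: 0.239
grip_force: 69.8
```

```bash
python3 plan.py 525.7,160.6,145,-2.1 ; python3 - <<'E'
from h import *
cv2.imwrite("pics/c4.png",cv2.resize(r.get_image("scene")[160:340,220:440,::-1],(660,540)))
z=r.get_obs()["ee_pos"][2]-.0435
m=masks("roof",(.526,.16),z)
for c in m: print(c,fit("roof",{c:m[c]},z,p0=[.526,.16,-.035]))
E
```

```text
t 27.1 [526.1 160.3 156.5] F [-0.7  0.6 -2. ] w 0.239 g 69.8
[[[-0.4, -0.2, 11.5, 0, 0, 0.002]]]
scene (array([ 0.52577731,  0.1610757 , -0.03827753]), np.float64(0.11489104456435983))
```

View pics/c4.png

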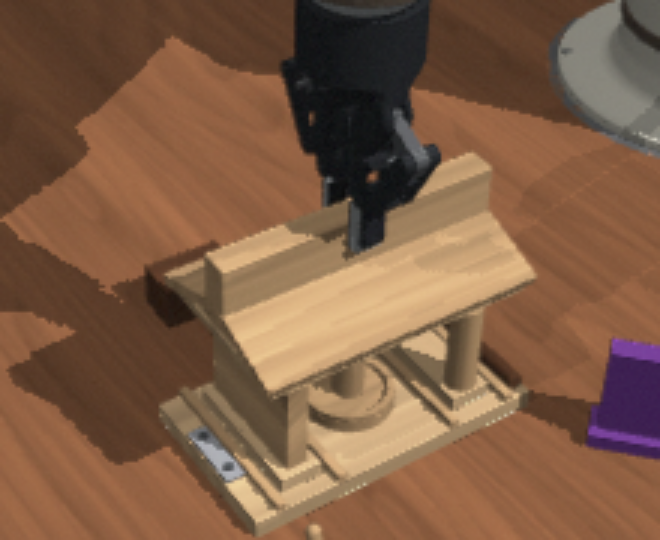

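The roof hangs level and aligned over both ends, with its ridge running from (210,260) to (480,165). I'll lower it gently.

Emit:
play_rows --targets '[[[0, 0, 10, 0, 0, 0], [0, 0, 4, 0, 0, 0], [0, 0, 2, 0, 0, 0], [0, 0, 1, 0, 0, 0], [0, 0, 0, 0, 0, 0], [0, 0, 0, 0, 0, 0]]]'

```text
t: 27.72
ee_pos: [0.5262, 0.1608, 0.1401]
ee_rot: [[0.999, -0.034, 0.001], [-0.034, -0.999, -0.0], [0.001, -0.0, -1.0]]
contact_force: [-3.2, -1.5, 9.1]
width: 0.236
grip_force: 71.4
```

Emit:
play_rows --targets '[[[0, 0, 0, 0, 0, 0], [0, 0, 0, 0, 0, 0], [0, 0, 0, 0, 0, 0], [0, 0, 0, 0, 0, 0], [0, 0, 0, 0, 0, 0], [0, 0, 0, 0, 0, 0], [0, 0, 0, 0, 0, 0], [0, 0, 0, 0, 0, 0], [0, 0, -15, 0, 0, 0], [0, 0, -30, 0, 0, 0], [0, 0, -40, 0, 0, 0], [0, 0, -40, 0, 0, 0]]]' --fingers 1

```text
t: 28.72
ee_pos: [0.5254, 0.1607, 0.2654]
ee_rot: [[0.999, -0.034, -0.001], [-0.034, -0.999, -0.0], [-0.001, 0.0, -1.0]]
contact_force: [0.4, 0.1, 1.3]
width: 0.998
grip_force: 0.0
```

Emit:
play_rows --targets '[[[0, 0, 0, 0, 0, 0], [0, 30, 0, 0, 0, 0], [0, 40, 0, 0, 0, 0], [0, 40, 0, 0, 0, 0], [0, 40, 0, 0, 0, 0], [0, 40, 0, 0, 0, 0], [0, 40, 0, 0, 0, 0], [0, 40, 0, 0, 0, 0], [0, 40, 0, 0, 0, 0], [0, 40, 0, 0, 0, 0], [0, 40, 0, 0, 0, 0], [0, 0, 0, 0, 0, 0]]]'

```text
t: 29.72
ee_pos: [0.5118, -0.2348, 0.2635]
ee_rot: [[0.999, -0.039, -0.001], [-0.039, -0.999, -0.001], [-0.001, 0.001, -1.0]]
contact_force: [0.2, -0.3, 0.8]
width: 1.001
grip_force: 0.0
```

```bash
python3 - <<'E'
from h import *
im=[cv2.resize(r.get_image(c)[v-100:v+80,u-120:u+120,::-1],(400,300)) for c,(u,v) in (("scene",(320,270)),("top",(270,222)))]
cv2.imwrite("pics/c5.png",np.hstack(im)); print(r.get_obs()["ee_pos"])
for t,p,z in (("roof",(.526,.161),.095),("offcut",(.549,.006),0)):
  m=masks(t,p,z)
  for c in m: print(t,c,fit(t,{c:m[c]},z,p0=[*p,-.035]))
E
```

```text
[ 0.51234048 -0.23026323  0.26379678]
roof scene (array([ 0.52383684,  0.16036716, -0.03784417]), np.float64(0.049359438699630775))
roof top (array([ 0.52674484,  0.16317867, -0.05162216]), np.float64(0.030110256297158466))
offcut top (array([ 0.54780838,  0.00564779, -0.0687283 ]), np.float64(0.09010730938014255))
```

View pics/c5.png

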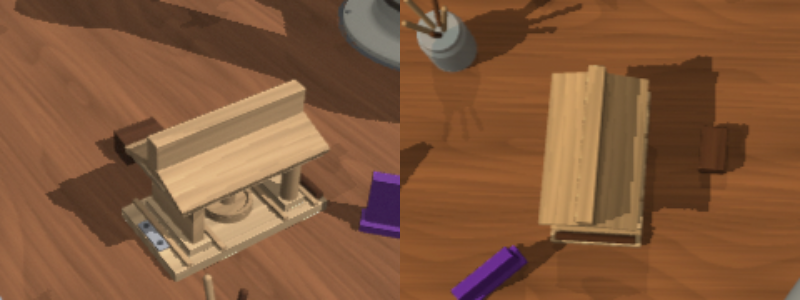

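The roof rests level on both ends and sits within about 2 mm of the board's centre. The offcut hasn't moved, so I'm handing in.

```bash
python3 -c "
from station import r
print(r.finish_job())"
```

```text
the job is handed in; nothing more can be done
None
```

I handed the job in at about 30 s: both ends stand in their channels, the dish is midway between them, and the roof was laid last, about 1–2 mm off centre by the cameras; the jar, glue bottle, offcut and look-alikes were not touched.

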